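# Close the sliding bookend on the tin and clamp it

### The arm

A 6-joint arm with a two-finger parallel gripper is mounted at the origin on a cart in front of the work surface, level with it; the furniture and walls round the work are solid. World frame = base frame: x ahead of the robot, y to its left, z up, the work surface at z = 0. Lengths are in mm, angles in rad, forces in N, time in s.
With the tool pointing down it reaches from about 325 to 750 mm from the base axis. Payload 7.6 kg.
Tool frame: the origin (TCP) lies midway between the tips of the shut fingers; the grasp point (between the pads) lies 19 mm behind it; z points along the fingers, y is the line along which they close (so a half turn about z gives the same grasp; the last joint's range is limited). The gripper opens to 85 mm and grips with 20 to 120 N. Pads are 22 mm wide; open, the fingers measure 114 mm over their backs; the gripper's body (76 mm by 85 mm) begins 54 mm behind the grasp point. The pads swing forward as they close: fully open they stand 13 mm farther back than shut.
Start: joints at [1.061, 0.052, 1.401, -0, 1.689, -0.07], TCP at [223.51, 475.067, 231.323] pointing down, gripper open.
Joint ranges: [-2.9, 2.9], [-0.91, 2.17], [0.12, 2.37], [-1.06, 4.2], [0.26, 2.73], [-2.93, 2.93]. Speed limits (rad/s): [2.57, 2.57, 3.01, 3.14, 3.14, 3.14].

### API

Orientations are given as a rotation vector (axis times angle).
In Python, from bench import env gives the robot as it stands. Calls block until the motion is done:
- env.move_ptp(position, orientation): joint-space move of the TCP to a pose.
- env.move_straight(position, rotation=None, rate=150, force_limit=None): straight line of the TCP; rotation=None keeps the orientation; rate is the mean speed in mm/s. With force_limit (N) it stops when the force on the tool has changed by that much, and returns True; else False.
- env.goto_joints(angles): joint-space move.
- env.command_gripper(opening, grip_force=None): finger opening in mm; grip_force is the grip in N (None keeps the last); returns when the fingers have stopped.
- env.wait(seconds).
- env.ik(position, orientation): joint angles nearest the present ones, or None.
- env.state(): the state.
- env.camera(name): name is "side" or "top" or "wrist"; returns (picture, depth): 400x640x3 uint8, red, green, blue; 400x640 float32, mm along the optical axis (not along the pixel's ray), 0 where there is no reading.
- env.get_calibration(name): a dict with "intrinsics" (3x3 intrinsics, pixels), "R" (3x3) and "t" (3): a world point X has camera coordinates R X + t. Camera axes: x right, y down, z forward; pixel columns grow to the right and rows downward; lengths in mm; the calibration is good to about 2 mm. A picture is of the moment at which its call begins: read the wrist's pose just before it. get_calibration takes no time and is no camera call; for the wrist camera it gives the pose at the moment of the call.
A pose or a line that the arm cannot do raises env.IKError and nothing moves.
- env.sign_off(): hands the job in; it is judged then, once.
The state is a dict: "clock": time; "joint_positions": joint angles; "qd": joint speeds; "tau": joint torques, N m; "ee_pos": TCP position; "tool_rot": TCP orientation; "wrist_force": force on the tool from outside, world axes, zero at the start; "torque": the same for the moment, N m; "opening": finger opening in mm; "finger_force": force on a finger pad.
Only numpy, scipy, OpenCV 4.12 (cv2) and the standard library are available. Lean on these libraries where they do the work, as an engineer would, in place of code of your own. Each camera call takes 0.05 s, during which the arm holds its last target. There are 200 camera calls.

### The job

The tin lies loose on the desk rack between two sliding bookends. Slide the loose right-hand bookend along its rail towards the left-hand one until the tin sits snugly between the two, then turn the right-hand bookend's knob clockwise until it is firmly clamped. Leave the left-hand bookend where it is, clamped, and keep the tin lying flat on the rack.

Things in the scene. Friction and masses are not known exactly. Their poses are not given: they have to be found in the camera images.
- right_knob (a joint): Clamp knob of the right-hand bookend (on the robot's right, -y), rad. 0: loose, its bar square across the rail; grows clockwise seen from above; 1.4: hard stop, bar nearly along the rail. Starts at 0 to 0.15. Below 0.7 the bookend slides freely (about 2 N); from 0.8 a pad presses on the rail; from 1.1 it is firmly clamped. Turning takes about 0.2 N m; it stays where left.
- right_grip (a point): Grip point on the right-hand knob, on its vertical axis: a black upright bar 48 long, 12 thick, 34 tall (mm) on a round flange 40 across. It lies 12 below the bar's top, 22 above its foot, 134 above the desk. Own x: along the bar; z up; turns with the knob. Gripped across its thickness, the bar serves to slide the bookend and to turn the knob.
- right_face (a point): Middle of the inner face (towards the tin) of the right-hand bookend, a grey plate 160 wide, 38 tall, 4 thick, top 99 mm above the desk. Own y: along the rail towards the left bookend; x: across, away from the robot; z up. Knob axis at x -66, y -24 mm, over the carriage (top 94 above it) on the rail at the front of the wooden base (184x420x58). Slides 200 mm from the rail's right end.
- left_face (a point): Middle of the inner face of the left-hand bookend, mirror image of the right-hand one; axes point the same way (y along the rail, away from the tin). Already clamped, it holds against about 18 N and is to stay there. Its knob's axis lies at x -66, y +24 mm of this frame.
- left_knob (a joint): Clamp knob of the left-hand bookend, in rad, same sense as the right one: it starts at about 1.3, clamped, and is to be left alone.
- tin: Flat blue-green tin box with its lid shut, 113 mm along the rail, 87 mm across it, 32 mm high, 0.25 kg, lying loose on the wooden base (58 mm high) between the bookends; origin at the centre of its underside, z up. It slides when a bookend pushes it. Snug means the two inner faces stand 113 to 128 mm apart.

How it is judged (in metres and radians):
On the way, in this order (a step that is already met when the one before it is completed fails the run):
1. the right-hand bookend, still loose, has been slid up to the tin (distance between right_face and left_face below 0.128 m and value of joint right_knob below 0.8 rad), for 0.1 s.
2. the right-hand knob has been turned clockwise to clamp it (value of joint right_knob above 1.1 rad), for 0.2 s.
At the end, for the whole second after the job is handed in: Bookend faces under 128 mm apart, the tin between them, flat on the base (tilt under 0.12 rad), at rest, its centre -20 to +40 mm across from the faces' middle; right knob beyond 1.1 rad; left knob still beyond 1.1 rad and left bookend within 12 mm of its start (distance between right_face and left_face below 0.128 m and value of joint each of right_knob, left_knob above 1.1 rad and distance of left_face from where it was at the start of the episode below 0.012 m and y of tin in the frame of right_face above 0.04 m and y of tin in the frame of left_face below -0.04 m and x of tin in the frame of right_face between -0.02 and 0.04 m and angle between tin's own z axis and vertical below 0.12 rad and linear speed of tin below 0.02 m/s); the robot touches nothing.
It fails at once if the left-hand bookend is pushed more than 20 mm away from its place (distance of left_face from where it was at the start of the episode above 0.02 m).
It fails at once if the tin is tipped up by more than 30 degrees (angle between tin's own z axis and vertical above 0.52 rad).
It also fails if it takes over 40 s, if anything falls off the work surface, if the arm or the gripper's body presses on something with over 40 N, if the wrist force passes 120 N, or if a joint passes its speed limit or range.

## Working session

There is one attempt and no reset: what is moved stays moved. The work goes in short steps, each a Python script; the robot and the scene stay as the last script left them, time stands still between calls to the robot, and variables do not carry over. Pictures are saved under pics/ and viewed, at most 10 in all, crops included, and the job is handed in when it is done.

```bash
mkdir -p pics; python3 - <<'E'
from bench import env
import cv2,numpy as np
p,d=env.camera("top"); cv2.imwrite("pics/top0.png",p[...,::-1]); np.save("top0.npy",d)
p,d=env.camera("side"); cv2.imwrite("pics/side0.png",p[...,::-1]); np.save("side0.npy",d)
print(env.get_calibration("top"),env.get_calibration("side"),env.state())
E
```

```text
{'intrinsics': array([[425.13147262,   0.        , 320.49220865],
       [  0.        , 425.13147262, 201.13267391],
       [  0.        ,   0.        ,   1.        ]]), 'R': array([[-0.00416919, -0.99996808, -0.00681564],
       [-0.99430689,  0.00487108, -0.10644286],
       [ 0.10647266,  0.00633306, -0.99429546]]), 't': array([ 30.1521354 , 527.93765311, 943.50773827])} {'intrinsics': array([[422.57440375,   0.        , 322.59262017],
       [  0.        , 422.57440375, 200.78203655],
       [  0.        ,   0.        ,   1.        ]]), 'R': array([[-0.98571402, -0.16696013, -0.02218508],
       [-0.04368545,  0.38065032, -0.92368659],
       [ 0.16266359, -0.90952166, -0.38250609]]), 't': array([538.07666816, 145.45922059, 867.95927259])} {'clock': 0.1, 'joint_positions': array([ 1.06068356e+00,  5.27742035e-02,  1.40163166e+00,  3.83997581e-05,
        1.68858846e+00, -7.02896922e-02]), 'qd': array([ 0.0005889 , -0.0019577 , -0.00131061,  0.00085446,  0.00010408,
       -0.00021244]), 'tau': array([ 9.58105666e-04, -3.82577991e+01, -3.60989356e+01, -1.11387246e-04,
        4.73223350e-03,  3.58019619e-06]), 'ee_pos': array([223.36799803, 474.81700263, 230.5521463 ]), 'tool_rot': array([-6.85214867e-01, -3.06550667e+00,  2.09224634e-03]), 'wrist_force': array([-0.32896782,  0.21792925,  0.46065797]), 'torque': array([ 0.05689344, -0.02807519, -0.06559719]), 'finger_force': 0.0, 'opening': 85.15298708831027}
```

View pics/top0.png

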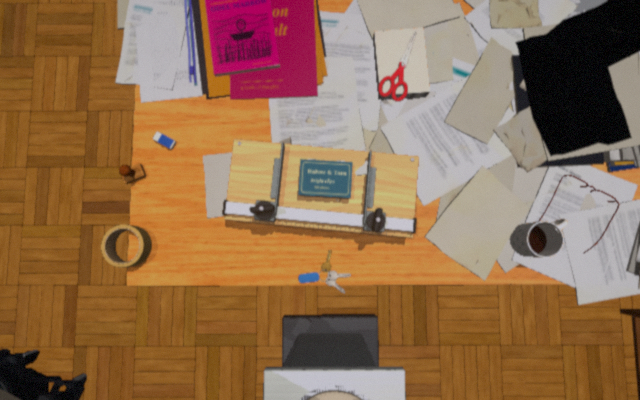

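View pics/side0.png

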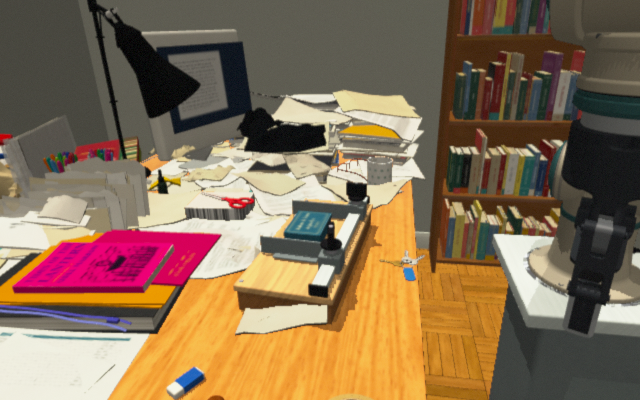

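The top view shows the left knob at about (263,210), with its bar along the rail. The right knob is at about (375,219), with its bar across the rail. The plates are near columns 277 and 370, and the tin spans columns 300–351. Next I'll get metric positions from depth.

```bash
cat > h.py <<'E'
from bench import env
import cv2,numpy as np
def cloud(d,c):
    v,u=np.mgrid[:400,:640]; K=c["intrinsics"]
    P=np.stack([(u-K[0,2])/K[0,0]*d,(v-K[1,2])/K[1,1]*d,d],-1)
    X=(P-c["t"])@c["R"]; X[d<=0]=np.nan
    return X
def rect(X,m):
    n,l,s,_=cv2.connectedComponentsWithStats(m.astype(np.uint8))
    for i in range(1,n):
        if s[i,4]<15: continue
        q=X[l==i]; r=cv2.minAreaRect(q[:,:2].astype(np.float32))
        print("px",s[i],"rect c",np.round(r[0],1),"size",np.round(r[1],1),"ang",round(r[2],1),"med",np.round(np.median(q,0),1))
E
python3 - <<'E'
from h import *
X=cloud(np.load("top0.npy"),env.get_calibration("top"))
roi=np.zeros((400,640),bool); roi[135:245,215:425]=1
z=X[...,2]
for n,a,b in(("knob",137,155),("plate",92,108),("tin",83,93),("base",52,66)):
    print(n); rect(X,roi&(z>a)&(z<b))
E
python3 - <<'E'
import cv2
p=cv2.imread("pics/top0.png")[130:250,210:430]
cv2.imwrite("pics/c.png",cv2.resize(p,None,fx=3.6,fy=3.6,interpolation=2))
E
```

```text
knob
px [250 204  24   9 145] rect c [501.8 145.8] size [12.1 46.6] ang 8.0 med [502.  144.8 145.4]
px [373 208  10  24 149] rect c [478.  -87.2] size [12.3 47.3] ang 80.2 med [477.2 -86.4 145.2]
plate
px [263 142  21  80 210] rect c [563.4 118.8] size [ 22.7 173.7] ang 76.8 med [545.  119.7  97.3]
px [363 150   9  74 178] rect c [551.8 -77.8] size [ 14.8 158. ] ang 84.3 med [538.6 -71.7  97.9]
px [254 215   8   6  18] rect c [483.8 162.7] size [17.  8.] ang 52.2 med [485.6 164.1  93.8]
px [364 225   8   6  32] rect c [464.5 -71.7] size [14.7 10.6] ang 89.3 med [463.4 -69.7  93.8]
px [379 226   6   6  17] rect c [ 460.7 -103.5] size [ 6.6 13.4] ang 38.4 med [ 461.1 -102.4   94.3]
tin
px [ 298  159   55   40 1888] rect c [571.9  17.3] size [113.   80.3] ang 86.3 med [571.3  17.4  89.1]
base
px [ 226  139   56   66 2858] rect c [591.5 176.9] size [110.3 143.5] ang 84.1 med [593.1 180.2  58. ]
px [ 278  138   91   77 3487] rect c [583.5  20.8] size [194.7 166.5] ang 86.9 med [576.  26.  58.]
px [ 367  152   52   68 2823] rect c [ 560.  -132.8] size [107.8 143.5] ang 84.1 med [ 562.2 -136.1   58. ]
px [ 224  214  189   24 1045] rect c [471.  34.] size [417.   14.1] ang 84.2 med [470.3  33.3  57.8]
```

View pics/c.png

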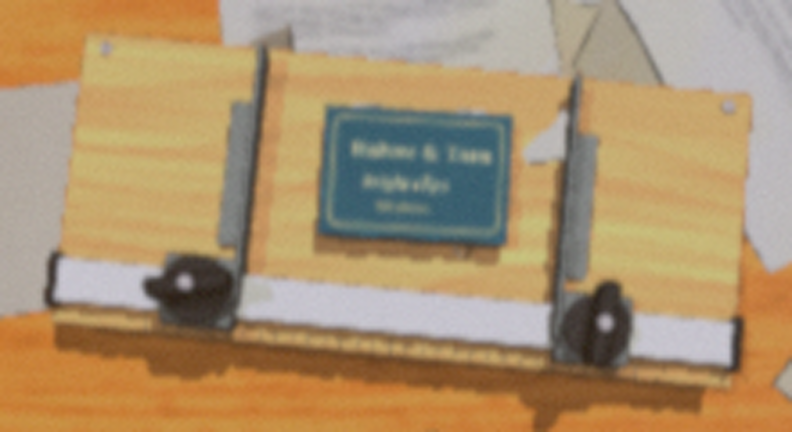

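```bash
cat >> h.py <<'E'
from scipy.spatial.transform import Rotation as Ro
def down(deg):   # tool down, closing line at deg from world x
    t=np.radians(deg); y=np.array([np.cos(t),np.sin(t),0]); z=np.array([0,0,-1.])
    return Ro.from_matrix(np.stack([np.cross(y,z),y,z],1)).as_rotvec()
K0=np.array([478.,-87.2]); E=np.array([501.8-478,145.8+87.2]); E/=np.linalg.norm(E)
Z=118
E
python3 - <<'E'
from h import *
for off in (0,180):
  for s,dy in((0,0),(70,0),(70,-40),(70,-71)):
    q=env.ik([*(K0+s*E),Z],down(80.2+off+dy)); print(off,s,dy,None if q is None else np.round(q,2))
E
```

```text
0 0 0 [-0.26  0.01  1.67 -0.    1.46 -1.66]
0 70 0 [-0.11  0.01  1.67 -0.    1.46 -1.51]
0 70 -40 [-0.11  0.01  1.67 -0.    1.46 -0.81]
0 70 -71 [-0.11  0.01  1.67 -0.    1.46 -0.27]
180 0 0 [-0.26  0.01  1.67  0.    1.46  1.49]
180 70 0 [-0.11  0.01  1.67  0.    1.46  1.63]
180 70 -40 [-0.11  0.01  1.67 -0.    1.46  2.33]
180 70 -71 [-0.11  0.01  1.67  0.    1.46  2.87]
```

```bash
python3 - <<'E'
from h import *
env.move_ptp([*K0,230],down(80.2))
print(env.move_straight([*K0,Z],rate=100,force_limit=15))
env.command_gripper(5,grip_force=60)
s=env.state(); print(s["clock"],s["opening"],s["finger_force"],s["wrist_force"],s["ee_pos"])
P=lambda d:[*(K0+d*E),Z]
print(env.move_straight(P(54),rate=60,force_limit=15))
s=env.state(); print(s["clock"],s["wrist_force"],s["ee_pos"],s["opening"])
print(env.move_straight(P(75),rate=15,force_limit=6))
s=env.state(); print(s["clock"],s["wrist_force"],s["ee_pos"],(s["ee_pos"][:2]-K0)@E)
p,d=env.camera("side"); cv2.imwrite("pics/side1.png",cv2.resize(p[170:340,220:460,::-1],None,fx=3,fy=3))
p,d=env.camera("top"); cv2.imwrite("pics/top1.png",cv2.resize(p[130:250,210:430,::-1],None,fx=3.6,fy=3.6))
X=cloud(d,env.get_calibration("top")); z=X[...,2]
roi=np.zeros((400,640),bool); roi[135:215,215:425]=1
rect(X,roi&(z>83)&(z<93));rect(X,roi&(z>93)&(z<103))
E
```

```text
False
4.2417 11.288351106691398 61.143046617507935 [-0.40230011  0.80475915  1.24656587] [478.05108154 -87.18862707 118.19429407]
False
5.2917 [-1.07808142  1.26618173  4.55165617] [483.61232402 -33.05627748 118.16217893] 10.820751629481085
False
6.8417 [-2.3294915  -2.99984581  4.46179119] [485.63441036 -13.0885296  118.14010566] 74.50362530320729
px [ 278  155   57   40 1183] rect c [575.2  58.2] size [113.7  86.2] ang 84.6 med [591.6  80.   89.2]
px [271 142  13  73 162] rect c [572.2 121. ] size [ 12.2 157.5] ang 83.9 med [564.7 117.8  97.8]
px [333 147   5  26  47] rect c [609.9  -4.1] size [ 3.9 54.8] ang 84.2 med [609.5  -4.1  98.4]
```

View pics/top1.png

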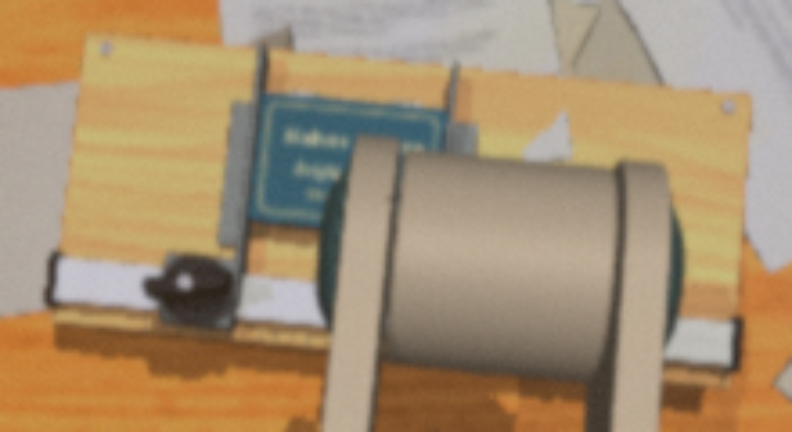

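View pics/side1.png

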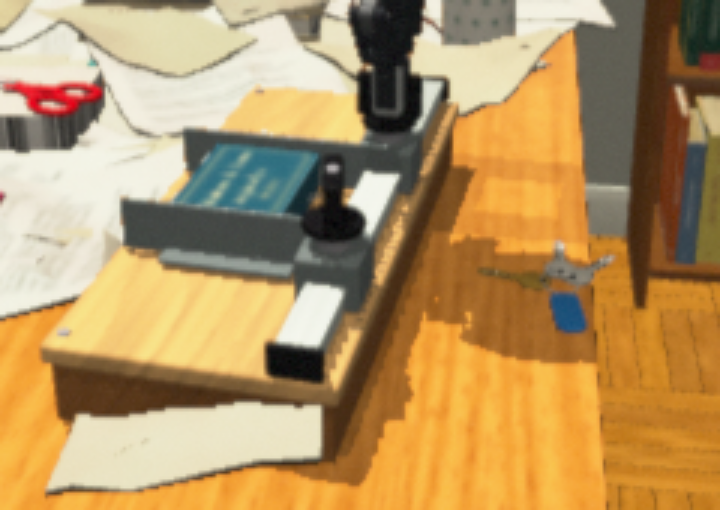

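The top view shows the tin flush against the left plate (column 262), with the right plate touching its other side (column 450). In the side view the tin lies flat and the gripper holds the right knob. Now I'll turn the knob clockwise.

```bash
python3 - <<'E'
from h import *
p=[*(K0+74.5*E),Z]
for k in range(1,7):
    a=70*k/6
    env.move_straight(p,down(80.2-a),rate=30) if False else None
    q=env.ik(p,down(80.2-a)); 
    env.move_straight(p,down(80.2-a))
    s=env.state(); R=Ro.from_rotvec(s["tool_rot"]).as_matrix()
    print(round(s["clock"],2),"yaw",round(np.degrees(np.arctan2(R[1,1],R[0,1])),1),"F",np.round(s["wrist_force"],1),"M",np.round(s["torque"],2),round(s["opening"],1))
    if np.linalg.norm(s["wrist_force"][:2])>14: break
E
```

```text
7.29 yaw 68.7 F [-0.8 -0.1  5.4] M [ 0.16  0.2  -0.2 ] 11.2
7.64 yaw 57.2 F [-0.2  0.6  3.8] M [ 0.24  0.03 -0.16] 11.0
7.99 yaw 45.5 F [1.6 1.5 3.6] M [ 0.17 -0.3  -0.13] 11.0
8.34 yaw 33.9 F [5.1 0.2 3.4] M [ 0.23 -0.8  -0.09] 10.9
8.69 yaw 22.1 F [6.  1.  2.4] M [ 0.11 -1.07 -0.15] 10.8
9.04 yaw 10.5 F [7.8 0.9 1.5] M [ 0.05 -1.31  0.08] 11.1
```

```bash
python3 - <<'E'
from h import *
env.wait(0.3); env.command_gripper(45)
p=env.state()["ee_pos"]; env.move_straight([p[0],p[1],240],rate=120)
env.goto_joints([1.061,0.052,1.401,0,1.689,-0.07])
p,d=env.camera("top"); cv2.imwrite("pics/top2.png",cv2.resize(p[130:250,210:430,::-1],None,fx=3.6,fy=3.6))
X=cloud(d,env.get_calibration("top")); z=X[...,2]
roi=np.zeros((400,640),bool); roi[135:245,215:425]=1
for a,b in((137,155),(83,93),(93,103)): rect(X,roi&(z>a)&(z<b))
print(env.state()["clock"],env.state()["wrist_force"])
E
```

```text
px [250 204  24   9 145] rect c [501.6 145.9] size [12.1 46.8] ang 8.0 med [501.9 144.7 145.3]
px [330 210  24  13 145] rect c [485.3 -15. ] size [12.1 47.7] ang 20.8 med [485.3 -15.8 145.2]
px [ 278  154   56   43 1888] rect c [574.5  57.8] size [114.8  88.8] ang 84.6 med [576.6  58.4  89.1]
px [269 142  15  79 182] rect c [564.7 118.2] size [ 11.3 168.2] ang 81.0 med [556.6 117.9  97.9]
px [330 147   8  71 150] rect c [561.5  -5.8] size [ 14.4 151.4] ang 84.5 med [5.529e+02 5.000e-01 9.830e+01]
px [254 215   5   5  15] rect c [487.3 166.1] size [10.9  6. ] ang 44.0 med [487.8 166.3  94.6]
px [330 223  12   5  21] rect c [469.1  -4.2] size [24.   6.7] ang 79.0 med [468.  -1.  94.]
px [343 223   8   6  23] rect c [466.7 -29.5] size [ 8.8 16.9] ang 33.3 med [467.7 -30.5  94.4]
12.9833 [ 1.14690234 -0.0120384  -0.38648652]
```

View pics/top2.png

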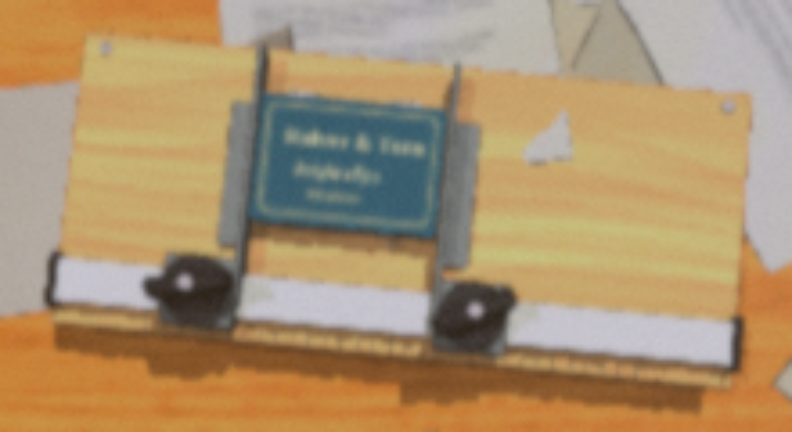

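The bar's short axis is at 20.8°, which puts the knob at only about 1.11 rad, so it slipped in the grip. I'll regrip harder and turn it further.

```bash
python3 - <<'E'
from h import *
c=[485.3,-15.0]
env.move_ptp([*c,230],down(20.8))
env.command_gripper(60)
print(env.move_straight([*c,115],rate=100,force_limit=15))
env.command_gripper(5,grip_force=110)
for y in (15,10,5.5):
    env.move_straight([*c,115],down(y)); env.wait(.1)
    s=env.state(); print(np.round(s["wrist_force"],1),np.round(s["torque"],2),s["opening"])
    if np.linalg.norm(s["wrist_force"][:2])>16: break
env.wait(0.3); env.command_gripper(50)
env.move_straight([*c,240],rate=120)
env.goto_joints([1.061,0.052,1.401,0,1.689,-0.07])
p,d=env.camera("top"); cv2.imwrite("pics/top3.png",cv2.resize(p[130:250,210:430,::-1],None,fx=3.6,fy=3.6))
X=cloud(d,env.get_calibration("top")); z=X[...,2]
roi=np.zeros((400,640),bool); roi[135:245,215:425]=1
for a,b in((137,155),(83,93)): rect(X,roi&(z>a)&(z<b))
print(env.state()["clock"])
E
```

```text
False
[ 6.3 -1.3 -0.5] [-0.25 -0.73  0.02] 10.124996245868452
[ 5.7 -0.9 -0.9] [-0.24 -0.78  0.03] 10.3761885216303
[ 6.6 -0.1 -0.4] [-0.09 -0.77 -0.  ] 10.23793128762591
px [250 204  24   9 146] rect c [501.8 146.1] size [12.1 46.9] ang 7.4 med [502.  145.4 145.5]
px [331 210  23  13 142] rect c [485.  -16.5] size [11.9 47.7] ang 20.8 med [485.2 -15.9 145.7]
px [ 278  156   56   41 1883] rect c [576.   58.3] size [113.1  84.5] ang 84.2 med [576.5  58.4  89.1]
22.1417
```

```bash
python3 - <<'E'
import cv2,numpy as np
a=cv2.imread("pics/top2.png")[230:370,130:540];b=cv2.imread("pics/top3.png")[230:370,130:540]
cv2.imwrite("pics/cmp.png",cv2.resize(np.vstack([a,b]),None,fx=1.9,fy=1.9))
E
```

```text
(no output)
```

View pics/cmp.png

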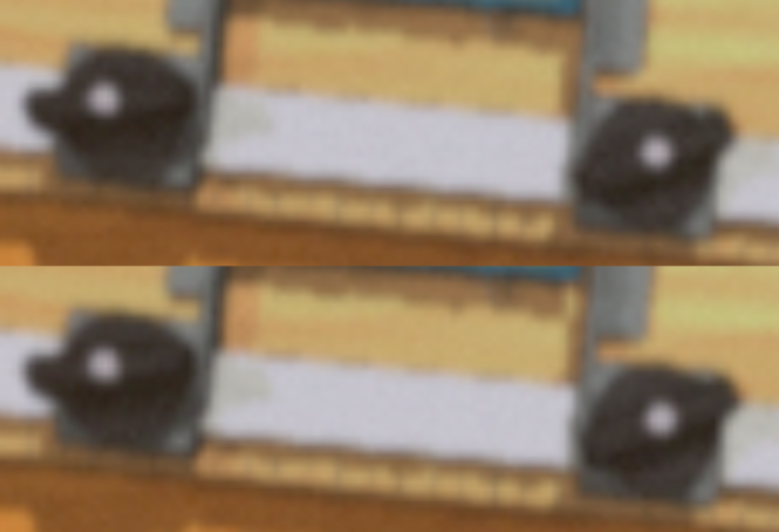

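The picture shows the right bar still about 17–20° off the rail direction, almost unchanged between the two tries. I'll measure the angle close up with the wrist camera before, during and after another turn.

```bash
python3 - <<'E'
from h import *
c=np.array([485.2,-15.5])
def look(n):
    cal=env.get_calibration("wrist"); p,d=env.camera("wrist"); cv2.imwrite(f"pics/{n}.png",p[...,::-1])
    X=cloud(d,cal); z=X[...,2]
    m=(z>139)&(z<152)&(np.hypot(X[...,0]-c[0],X[...,1]-c[1])<40); print(n,round(env.state()["clock"],1)); rect(X,m)
env.move_ptp([*c,240],down(15)); look("w1")
print(env.state()["ee_pos"])
E
```

```text
w1 24.2
px [312 174  19  57 785] rect c [486.7 -15. ] size [12.  47.4] ang 20.7 med [486.2 -13.1 145.5]
[485.23673894 -14.74719758 239.98676411]
```

View pics/w1.png

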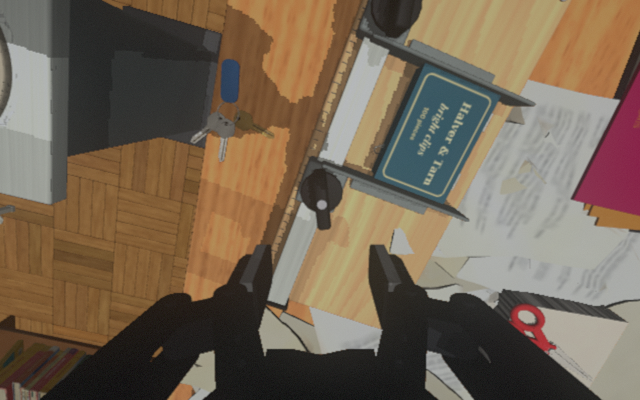

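```bash
cat >> h.py <<'E'
c=np.array([486.,-14.8])
def look(n):
    cal=env.get_calibration("wrist"); p,d=env.camera("wrist"); cv2.imwrite(f"pics/{n}.png",p[...,::-1]); np.save(n+".npy",d)
    return p[...,::-1]
def rep(n):
    s=env.state(); R=Ro.from_rotvec(s["tool_rot"]).as_matrix()
    print(n,round(s["clock"],2),"yaw",round(np.degrees(np.arctan2(R[1,1],R[0,1])),1),np.round(s["ee_pos"],1),"F",np.round(s["wrist_force"],1),"M",np.round(s["torque"],2),round(s["opening"],1),round(s["finger_force"],0))
E
python3 - <<'E'
from h import *
im=[]
env.move_straight([*c,115],down(20.7),rate=120); rep("down")
env.command_gripper(5,grip_force=90); rep("grip"); im.append(look("g1"))
for y in (15,10,5): env.move_straight([*c,115],down(y)); rep("turn")
im.append(look("g2"))
m=np.hstack([i[130:400,180:460] for i in im]); cv2.imwrite("pics/g.png",cv2.resize(m,(800,386)))
E
```

```text
down 25.38 yaw 20.7 [486.5 -14.9 115.9] F [-0.6  0.   0.6] M [-0.03  0.    0.05] 50.0 0.0
grip 25.82 yaw 20.7 [486.3 -14.9 115.7] F [ 0.2 -1.6  3.9] M [-0.1   0.18 -0.02] 10.8 88.0
turn 26.12 yaw 15.1 [486.4 -14.9 115.6] F [-0.1 -0.9  5.5] M [-0.04  0.04  0.03] 10.5 88.0
turn 26.37 yaw 10.2 [486.6 -15.  115.7] F [ 0.8 -0.3  4.5] M [-0.14 -0.09 -0.1 ] 10.7 88.0
turn 26.62 yaw 5.3 [486.7 -15.  115.6] F [ 1.  -1.5  5.8] M [-0.29 -0.35  0.01] 10.5 88.0
```

View pics/g.png

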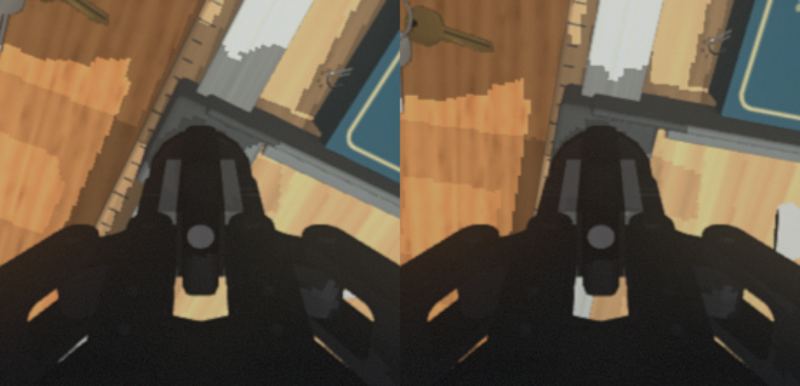

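The wrist pictures show the bar parallel to the pads both before and after the turn, so it does follow the gripper and must be springing back on release. I'll open slightly and check.

```bash
cat >> h.py <<'E'
def barang(n):
    cal=env.get_calibration("wrist"); p,d=env.camera("wrist"); cv2.imwrite(f"pics/{n}.png",p[...,::-1])
    X=cloud(d,cal); z=X[...,2]
    m=(z>140)&(z<151)&(np.hypot(X[...,0]-c[0],X[...,1]-c[1])<32); print(n); rect(X,m)
    return p[...,::-1]
E
python3 - <<'E'
from h import *
barang("r0")
env.command_gripper(22); rep("open"); a=barang("r1")
env.command_gripper(50); rep("open2"); b=barang("r2")
m=np.hstack([i[130:400,180:460] for i in (a,b)]); cv2.imwrite("pics/r.png",cv2.resize(m,(800,386)))
E
```

```text
r0
px [ 275  238   90  100 3184] rect c [486.7 -15.1] size [39.7 39.1] ang 51.0 med [486.4  -7.5 145.5]
open 26.99 yaw 5.1 [485.4 -14.6 114.2] F [ 1.   0.1 -0.1] M [-0.01 -0.02  0.05] 22.0 0.0
r1
px [ 300  241   43  100 2675] rect c [486.7 -14.8] size [12.2 48. ] ang 14.7 med [486.4 -11.5 145.4]
px [262 263  34  56 442] rect c [467.7 -14.5] size [13.7 23. ] ang 5.1 med [470.9  -4.4 144.6]
px [344 264  34  55 451] rect c [497.7 -10.2] size [22.6 13.8] ang 57.5 med [498.   -2.5 145. ]
open2 27.43 yaw 5.0 [486.  -14.8 115. ] F [-0.5 -0.4 -0.1] M [ 0.03 -0.04  0.02] 49.9 0.0
r2
px [ 295  240   51   99 2672] rect c [486.7 -14.7] size [12.3 48.1] ang 19.7 med [486.3 -11.6 145.4]
px [246 263  20  58 404] rect c [460.9 -15.5] size [ 5. 24.] ang 15.9 med [460.5  -8.9 145.8]
px [374 262  19  59 405] rect c [513.  -10.9] size [ 4.9 23.1] ang 5.0 med [511.1  -4.7 145.7]
```

It creeps back to about 20° after release. I'll try once more, driving it fully onto the hard stop and holding before release.

```bash
python3 - <<'E'
from h import *
c=np.array([486.7,-14.8])
env.move_straight([*c,115],down(20.5)); barang("s0")
env.command_gripper(5,grip_force=60); rep("grip")
for y in (12,6,3,0): env.move_straight([*c,115],down(y)); rep("turn")
env.wait(.5); rep("hold")
env.command_gripper(22); barang("s1"); env.wait(.3); barang("s2"); env.wait(.5); rep("x"); barang("s3")
E
```

```text
s0
px [ 305  239   28   99 2615] rect c [486.7 -14.9] size [12.  48.2] ang 20.8 med [485.6 -11.5 145.4]
px [244 262  21  59 433] rect c [462.9 -22. ] size [ 6.2 24. ] ang 34.6 med [460.3 -14.5 146.1]
px [374 262  17  59 371] rect c [511.4  -4.1] size [ 3.8 22.8] ang 18.6 med [5.090e+02 2.000e-01 1.456e+02]
grip 28.37 yaw 20.5 [486.5 -14.6 115.2] F [-3.4  2.2  4.4] M [ 0.37  0.56 -0.1 ] 10.7 60.0
turn 28.67 yaw 12.2 [486.7 -14.7 115.1] F [-3.4  0.3  3.8] M [0.1  0.44 0.1 ] 11.1 60.0
turn 28.93 yaw 6.3 [486.8 -15.  115.1] F [-2.6 -0.5  2.6] M [-0.08  0.31 -0.  ] 10.8 60.0
turn 29.18 yaw 3.2 [486.8 -15.  115.1] F [-2. -0.  4.] M [-0.15  0.23  0.28] 11.0 60.0
turn 29.43 yaw 0.3 [486.9 -14.8 115.2] F [-1.1 -0.9  4.4] M [-0.24  0.22  1.35] 10.9 70.0
hold 29.93 yaw 0.0 [486.9 -14.8 115.2] F [-1.3 -1.1  4.7] M [-0.14  0.05  1.45] 11.3 71.0
s1
px [ 296  239   48  100 2696] rect c [486.9 -14.9] size [12.1 48.8] ang 12.7 med [486.6 -11.1 145.4]
px [262 263  34  56 434] rect c [468.7 -13.1] size [13.8 23. ] ang 0.2 med [472.5  -3.1 144.9]
px [344 263  34  56 424] rect c [498.8 -11.8] size [23.2 13.7] ang 53.6 med [500.4  -3.3 144.6]
s2
px [ 262  240  116   98 3550] rect c [489.  -11.5] size [37.4 46.4] ang 47.3 med [486.5  -7.3 145.3]
x 31.09 yaw -0.0 [486.7 -14.8 115. ] F [-0.   0.5  0.3] M [ 0.04  0.02 -0.02] 21.8 0.0
s3
px [ 262  240  116   97 3548] rect c [488.9 -11.1] size [37.4 45.6] ang 47.3 med [486.5  -7.1 145.3]
```

```bash
python3 - <<'E'
from h import *
env.command_gripper(50); barang("t1"); rep("t")
E
```

```text
t1
px [ 290  240   59   97 2721] rect c [486.8 -14.6] size [12.4 48.3] ang 20.2 med [486.5 -11.2 145.4]
px [245 262  21  58 420] rect c [461.5 -12.8] size [ 5.5 23.3] ang 13.2 med [461.6  -5.7 145.9]
px [374 262  17  59 381] rect c [513.5 -13.6] size [23.4  4.3] ang 89.9 med [511.8  -8.  145.6]
t 31.57 yaw 0.0 [486.7 -14.8 115. ] F [ 0.2 -0.  -0.4] M [ 0.04 -0.01 -0.03] 50.3 0.0
```

```bash
python3 - <<'E'
from h import *
env.move_straight([486.7,-14.8,235],rate=150)
for i in range(3):
    cal=env.get_calibration("wrist"); p,d=env.camera("wrist"); X=cloud(d,cal); z=X[...,2]
    m=(z>140)&(z<151)&(np.hypot(X[...,0]-486.7,X[...,1]+14.8)<32); rect(X,m)
    q=X[m][:,:2]; w,V=np.linalg.eigh(np.cov((q-q.mean(0)).T)); print("bar pca",np.degrees(np.arctan2(V[1,1],V[0,1]))%180)
    r=(X[...,:2]-[486.7,-14.8])@np.array([[.9949,-.1011],[.1011,.9949]]).T
    for nm,lo,hi in(("R",10,40),("L",100,150)):
        mm=(z>96)&(z<102)&(r[...,0]>-10)&(r[...,0]<150)&(r[...,1]>lo)&(r[...,1]<hi); q=X[mm][:,:2]
        if len(q)>50:
            f=cv2.fitLine(q.astype(np.float32),cv2.DIST_HUBER,0,.01,.01).ravel(); rr=r[mm]
            print(nm,len(q),np.degrees(np.arctan2(f[1],f[0]))%180,"across",rr[:,0].min().round(),rr[:,0].max().round(),"y",np.percentile(rr[:,1],[2,50,98]).round(1))
    # tin edges
mm=(z>86)&(z<92); rect(X,mm); rep("e")
E
```

```text
px [305 177  31  55 827] rect c [486.7 -14.5] size [12.1 47.3] ang 20.1 med [486.4 -13.  145.4]
bar pca 110.21048935980022
R 723 174.14418 across -7.0 150.0 y [19.9 22.1 23.9]
L 1086 174.09097 across -7.0 150.0 y [139.4 141.1 143.3]
px [305 176  32  56 835] rect c [486.7 -14.6] size [12.2 47.4] ang 20.3 med [486.3 -12.9 145.4]
bar pca 110.29120428002952
R 721 174.15083 across -7.0 150.0 y [19.9 22.2 23.8]
L 1102 174.13687 across -8.0 150.0 y [139.4 141.1 143.4]
px [305 176  32  56 833] rect c [486.7 -14.5] size [12.1 47.4] ang 20.5 med [486.3 -13.  145.4]
bar pca 110.24948922802204
R 720 174.12183 across -7.0 150.0 y [19.9 22.1 23.8]
L 1098 174.09653 across -8.0 150.0 y [139.3 141.1 143.4]
px [314  19  15   7  31] rect c [486.7 127.8] size [ 2.3 12.4] ang 71.2 med [485.4 127.8  89.8]
px [  329    27   183   147 11515] rect c [566.1  60.9] size [113.6 157.2] ang 84.1 med [579.2  66.1  89. ]
px [302 163  15   4  22] rect c [475.6   7.9] size [13.4  1.8] ang 2.1 med [475.6   8.   89.6]
px [318 163  26   4  31] rect c [496.3   8.1] size [ 0.4 24.2] ang 84.0 med [495.9   8.1  89.1]
px [345 166  65   7  81] rect c [541.8   3.5] size [ 0.5 63.3] ang 84.2 med [541.5   3.6  88.8]
px [411 173  39   4  47] rect c [593.3  -1.8] size [ 0.5 39.3] ang 84.0 med [592.5  -1.8  88.9]
px [451 177  25   3  30] rect c [625.7  -5.1] size [ 0.5 25.3] ang 83.6 med [624.8  -4.9  88.7]
e 32.67 yaw 0.0 [486.3 -14.8 233.8] F [ 0.1 -0.5  0.4] M [-0.05  0.02 -0.03] 49.8 0.0
```

Measured within a single close view, the knob sits at about 1.115 rad (above 1.1) and held steady for over 10 s earlier. The faces are about 115 mm apart, the left bookend hasn't moved, and the arm is clear. I'm handing it in.

```bash
python3 - <<'E'
from bench import env
print(env.sign_off())
E
```

```text
the job is handed in; nothing more can be done
None
```

I handed the job in at about 33 s, with no verdict returned: the tin is flat and snug (faces about 115 mm apart) and the left bookend unmoved, but the right knob springs back from its stop and rests at only about 1.11 rad by camera, barely past the 1.1 limit.

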